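Isolate the welding positioner and wind it back to its mark

TASK

Before the welding positioner is wound by hand it must be isolated: pull the plug with the T-shaped handle out of the sloping socket box and lay it down in the shallow empty tray. Only then turn the handwheel, whichever grips that takes, until its pointer lines up with the index tongue on the gearbox. Leave the round-headed plug fully seated in its socket and do not shift or knock over anything else on the bench.

Things in the scene. Friction and masses are not known exactly. Their poses are not given: they have to be found in the camera images.
- tee_plug: Plug to pull: black T-handle on a square aluminium stem, 92 mm long, 160 g. Origin: centre of the underside of its 36 x 36 x 10 mm shoulder, which rests on the socket face when home. z: along the plug, out of the socket, leaning 0.47 rad from vertical to the box's front; y: along the T bar. Stem below the shoulder 22 mm square, 41 mm long; neck above it 18 mm square
- tee_bar (a point): Centre of the T bar, 42 mm out along the plug's z from its origin. The bar is 76 mm along the plug's y, 16 mm thick in its x (grip across this) and 18 mm high in z. The space under the bar to the shoulder is 23 mm, to the socket face 33 mm
- round_plug: Plug to leave alone, in the other socket of the box, 116 mm beside the T-handled one (either side). Same stem, shoulder, materials, origin and axes, but a round head 42 mm across and 20 mm high, its top 46 mm above the origin
- socket_box: Grey fixed box, 155 (x) x 250 (y) mm, 90 mm high at the back; its -x side is a sloping plate with two square sockets at y = +-58 mm, mouths at x = -20, z = 75 mm, axes leaning 0.47 rad from vertical towards -x. Sprung balls inside grip notches in the stems: pulling straight out takes about 10 N over the first 8 mm; clear after 41 mm. Origin: centre of the footprint, on the bench
- tray: Open steel tray, fixed to the bench, empty: 190 (x) x 160 (y) x 30 mm high outside, walls and floor 5 mm. Origin: centre of its underside
- wheel (a joint): Angle of the handwheel, rad, growing counter-clockwise seen from above; 0 when the pointer is exactly over the index tongue. It starts between 1.5 and 2.7 and has stops at -0.6 and 3.0, so it is turned clockwise to reach 0. Friction holds it where it is left (about 2 N at the rim)
- wheel_axis (a point): Centre of the level steel handwheel at rim height, 112 mm above the bench, on its vertical axis; x, y are the gearbox's. Rim: mean radius 75 mm, round bar 16 mm thick. Hub: radius 17 mm, top 18 mm above the rim's centre line. Three arms 120 deg apart: the flat 14 mm wide pointer and two 10 mm round bars. 44 mm free below the rim, over the 130 x 130 x 60 mm gearbox
- pointer_tip (a point): Tip of the flat pointer, which is one of the wheel's arms and reaches past the rim, 110 mm from the axis, 4 mm above the rim's centre line. At joint value q it lies at angle pi + q about wheel_axis from the gearbox's x
- index_mark (a point): Top of the upturned end of the index tongue fixed to the gearbox, 109 mm from the wheel axis at the gearbox's -x side, 69 mm above the bench (43 mm below the rim's centre line)
- stub_a: Flanged pipe stub standing upright, loose: pipe 52 mm across, flange 100 mm across and 5 mm thick at 90 mm height, total height 120 mm. Origin: centre of the underside
- stub_b: Another stub like stub_a
- stub_c: A shorter stub, 110 mm high, flange at 80 mm, otherwise like stub_a
- collar: Loose steel ring lying flat, 72 mm across, 40 mm high. Origin: centre of the underside
- can: Loose upright white can, 60 mm across, 150 mm high. Origin: centre of the underside
- magnet: Loose flat grey welding magnet, 90 x 50 x 22 mm. Origin: centre of the underside
- brush: Loose wire brush lying flat, 190 mm along its x. Origin: centre of the underside
Things that resemble listed ones, but are neither listed nor needed, are in the scene too. What is shaped like the tee_plug but turquoise or yellow is not meant.

How it is judged:
On the way, in this order (a step that is already met when the one before it is completed fails the run):
1. the T-handled plug is drawn clear of its socket (60 mm from where it was) (distance of tee_plug from where it was at the start of the episode above 0.06 m), for 0.1 s.
2. the T-handled plug lies released and still in the tray (x of tee_bar in the frame of tray between -0.095 and 0.095 m and y of tee_bar in the frame of tray between -0.08 and 0.08 m and x of tee_plug in the frame of tray between -0.095 and 0.095 m and y of tee_plug in the frame of tray between -0.08 and 0.08 m and z of tee_bar in the frame of tray below 0.06 m and linear speed of tee_plug below 0.03 m/s and contact force between tee_plug and the fingers below 0.2 N), for 0.2 s.
3. then the handwheel stands with its pointer at the index tongue (value of joint wheel between -0.1 and 0.1 rad), for 0.2 s.
At the end, for the whole second after the job is handed in: The T-handled plug lies released and at rest within the tray's outline, its bar centre less than 60 mm above the tray's underside; the handwheel stands still with its pointer within 0.1 rad (about 6 deg) of the index tongue; the round-headed plug is within 6 mm of its seated place (all of step 2 and all of step 3 and velocity of joint wheel between -0.05 and 0.05 rad/s and distance of round_plug from where it was at the start of the episode below 0.006 m); the robot touches nothing.
It fails at once if the handwheel is turned (pointer tip moved 20 mm) while the T-handled plug is still in its socket (less than 40 mm out) (distance of pointer_tip from where it was at the start of the episode above 0.02 m and distance of tee_plug from where it was at the start of the episode below 0.04 m).
It fails at once if the round-headed plug is pulled up by 10 mm (distance of round_plug from where it was at the start of the episode above 0.01 m).
It fails at once if a loose bystander (stub, collar, can, magnet or brush) is shifted by more than 30 mm or a stub or the can is tipped by more than 0.5 rad (distance of any of stub_a, stub_b, stub_c, collar, can, magnet, brush from where it was at the start of the episode above 0.03 m or angle between any of stub_a, stub_b, stub_c, can's own z axis and vertical above 0.5 rad).
It also fails if it takes over 61 s, if anything falls off the work surface, if the arm or the gripper's body presses on something with over 40 N, if the wrist force passes 120 N, or if a joint passes its speed limit or range.

ROBOT

A 6-joint arm with a two-finger parallel gripper is mounted at the origin on the work surface. World frame = base frame: x ahead of the robot, y to its left, z up, the work surface at z = 0. Lengths are in m, angles in rad, forces in N, time in s.
With the tool pointing down it reaches from about 0.275 to 1 m from the base axis. Payload 8.4 kg.
Tool frame: the origin (TCP) lies at the very end of the fingers, on their centre line; the grasp point (between the pads) lies 19 mm behind it (r.grasp_offset is the distance from the TCP to the grasp point, in m); z points along the fingers, y is the direction in which the jaws open and shut (so a half turn about z gives the same grasp; the last joint's range is limited). The gripper opens to 85 mm and grips with 20 to 120 N. Pads are 22 mm wide; open, the fingers measure 114 mm over their backs; the gripper's body (76 mm by 85 mm) begins 54 mm behind the grasp point. The pads swing forward as they close: fully open they stand 13 mm farther back than shut.
Start: joints at [1.346, 0.353, 1.633, -0, 1.155, -0.002], TCP at [0.138, 0.61, 0.231] pointing down, gripper open.
Joint ranges: [-2.63, 2.63], [-0.92, 2.1], [0.06, 2.66], [-1.3, 4.44], [0, 2.69], [-3.02, 3.02]. Speed limits (rad/s): [2.22, 2.22, 2.79, 3.14, 3.14, 3.14].

INTERFACE

Orientations are given as a rotation vector (axis times angle).
In Python, from station import r gives the robot as it stands.
- The arm moves only by the tool step_arm, never from a script. Its argument "commands" is text: rows parted by semicolons, each of 7 numbers parted by spaces: the shift along the world's x, y, z in m, then the turn, a rotation vector about the world's x, y, z in rad, then the closure, from -1 (fully open) to 1 (shut). A call has 1 to 12 rows; each row is the pose to reach, as a shift and turn from the pose commanded when the call began; what a row does not reach only later rows make up. A row lasts 1/8 s, in which the tool goes at most 62.5 mm and 10.7 degrees, less where a joint would pass 70% of its speed; a pose out of reach is approached as far as the arm can. A call with a gripper value outside its range is refused whole. The fingers move at their own pace and stop on an object; "force" is the grip in N (left out, the last holds). Time passes only in rows, so rows that repeat a pose let the fingers close. It gives the time, the measured TCP pose, the force and the opening at its end, in the units of the state.
- r.state(): the state, without advancing time (a new reading comes with each control period).
- r.snapshot(name): name is "scene" or "side" or "wrist"; returns a dict with "image" (384x512x3 uint8, blue, green, red), "vfov" (degrees; the focal length in pixels is half the picture's height over the tangent of half this angle, whatever the lens; pixels are square), "cx", "cy" (the principal point, pixels), "pose" (4x4, takes a point from camera to world coordinates); the wrist camera has in their place "hand_eye" (4x4, takes a point from camera to tool coordinates, whose origin is the TCP and whose axes are the flange's). Camera axes: x right, y down, z forward; pixel columns grow to the right and rows downward; lengths in m; the calibration is good to about 2 mm. The wrist camera is an equidistant fisheye: a pixel r from the principal point sees the ray r / f radians off the axis. A picture is of the moment at which its call begins: read the wrist's pose just before it. There is no depth.
- r.hand_in(): hands the job in, once; it reports no verdict.
The state is a dict: "time_s": time; "joints": joint angles; "qd": joint speeds; "joint_torque": joint torques, N m; "eef_pos": TCP position; "eef_rot": TCP orientation; "force": force on the tool from outside, world axes, zero at the start; "moment": the same for the moment, N m; "grip_width": opening from 0.0 (shut) to 1.0 (fully open).
Only numpy, scipy, OpenCV 4.12 (cv2) and the standard library are available. Lean on these libraries where they do the work, as an engineer would, in place of code of your own. Each camera call takes 0.05 s, during which the arm holds its last target.

## Working session

There is one attempt and no reset: what is moved stays moved. The work goes in short steps, Python scripts to look and compute and a tool call to move; the robot and the scene stay as the last step left them, time stands still between calls to the robot, and variables do not carry over. Pictures are saved under pics/ and viewed, and the job is handed in when it is done.

Besides the shell and the picture viewer there is one more tool, called after "Call:" as name(argument=value, ...) on one line, values as JSON. step_arm: Moves the arm, as the interface text tells. Its arguments: {"type":"object","properties":{"commands":{"type":"string"},"force":{"type":"number"}},"required":["commands"]}

```bash
ls; mkdir -p pics
python3 - <<'E'
from station import r
import cv2,numpy as np
print(r.state())
for n in ["scene","side","wrist"]:
    s=r.snapshot(n); cv2.imwrite(f"pics/{n}0.png",s["image"]); print(n,s["vfov"],s["cx"],s["cy"],s.get("pose",s.get("hand_eye")))
E
```

```text
pics
{'time_s': 0.0, 'joints': array([ 1.34557488e+00,  3.53655042e-01,  1.63416520e+00, -1.59190823e-05,
        1.15524432e+00, -2.35708119e-03]), 'qd': array([ 0.00037674, -0.0001641 ,  0.00062593, -0.00204231, -0.00117293,
        0.00246847]), 'joint_torque': array([ 8.11595019e-04, -6.05266070e+01, -3.42067623e+01,  1.63537861e-04,
        9.59754456e-03, -1.76651815e-05]), 'eef_pos': array([0.13800476, 0.60905008, 0.23054411]), 'eef_rot': array([-3.49323371e-01, -3.12195662e+00,  2.29960302e-03]), 'force': array([ 0.53504763,  0.04935779, -0.44856019]), 'moment': array([-0.03047978,  0.02740412, -0.0184823 ]), 'grip_width': 0.9993053787524547}
scene 55.04717935804236 261.4736000877294 195.74980948639052 [[ 0.207025    0.83471892 -0.51027932  1.13330125]
 [ 0.97823518 -0.16914149  0.12019601 -0.15350765]
 [ 0.01402048 -0.52405676 -0.85156793  1.17437028]
 [ 0.          0.          0.          1.        ]]
side 47.429343283978575 256.11346237764246 189.84124554243542 [[ 0.73966721 -0.40879304  0.53458457 -0.24770736]
 [-0.67289601 -0.43725389  0.59667411 -0.82182939]
 [-0.01016704 -0.8010601  -0.59849757  0.93326341]
 [ 0.          0.          0.          1.        ]]
wrist 65.70646984690485 260.52615224896425 187.40718238129014 [[-3.14723360e-04 -9.59502881e-01 -2.81698639e-01  7.22177193e-02]
 [ 9.99999940e-01 -3.43157290e-04  5.16050316e-05 -4.21990392e-04]
 [-1.46182118e-04 -2.81698605e-01  9.59502931e-01 -1.42799817e-01]
 [ 0.00000000e+00  0.00000000e+00  0.00000000e+00  1.00000000e+00]]
```

View pics/scene0.png

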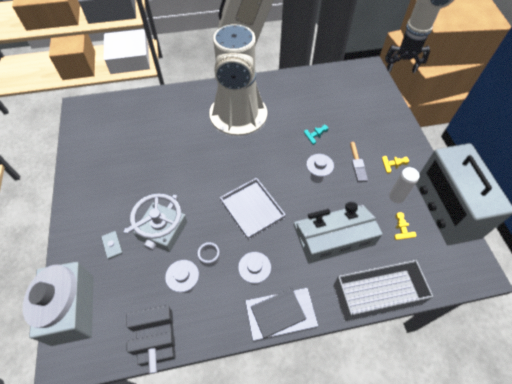

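View pics/side0.png

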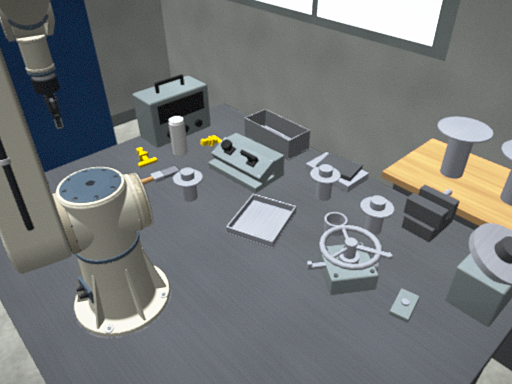

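View pics/wrist0.png

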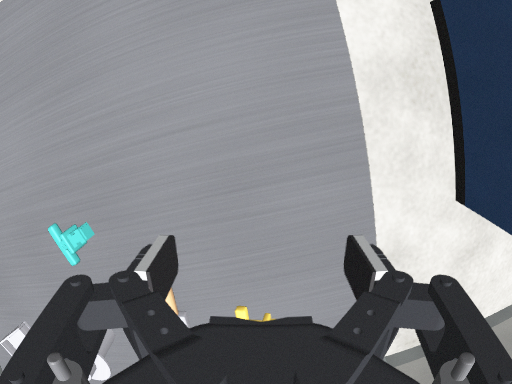

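```bash
cat > h.py <<'E'
import numpy as np, cv2
from scipy.spatial.transform import Rotation as R
def K(s):
    f=s["image"].shape[0]/2/np.tan(np.radians(s["vfov"]/2)); return f
def ray(s,u,v):
    f=K(s); d=np.array([(u-s["cx"])/f,(v-s["cy"])/f,1.]); P=s["pose"]
    return P[:3,3],P[:3,:3]@d
def atz(s,u,v,z):
    o,d=ray(s,u,v); return o+d*(z-o[2])/d[2]
def proj(s,p):
    P=s["pose"]; c=P[:3,:3].T@(np.asarray(p,float)-P[:3,3]); f=K(s); return np.array([s["cx"]+f*c[0]/c[2],s["cy"]+f*c[1]/c[2]])
def tri(l):
    A=np.zeros((3,3));b=np.zeros(3)
    for o,d in l:
        d=d/np.linalg.norm(d);M=np.eye(3)-np.outer(d,d);A+=M;b+=M@o
    x=np.linalg.solve(A,b)
    return x,[np.linalg.norm((np.eye(3)-np.outer(d,d)/(d@d))@(x-o)) for o,d in l]
def crop(s,u0,v0,u1,v1,k,name):
    c=cv2.resize(s["image"][v0:v1,u0:u1],None,fx=k,fy=k,interpolation=cv2.INTER_CUBIC)
    for u in range((u0+9)//10*10,u1,10):
        cv2.line(c,((u-u0)*k,0),((u-u0)*k,5 if u%50 else 12),(0,0,255),1)
        if u%20==0: cv2.putText(c,str(u),((u-u0)*k-8,20),0,.35,(0,0,255),1)
    for v in range((v0+9)//10*10,v1,10):
        cv2.line(c,(0,(v-v0)*k),(5,(v-v0)*k),(0,0,255),1)
        if v%20==0: cv2.putText(c,str(v),(8,(v-v0)*k+4),0,.35,(0,0,255),1)
    cv2.imwrite("pics/"+name,c)
E
python3 - <<'E'
from station import r
from h import *
s=r.snapshot("scene"); t=r.snapshot("side")
import pickle; pickle.dump((s,t),open("s0.pkl","wb"))
crop(s,280,180,400,270,6,"c1.png");crop(t,200,120,300,195,7,"c2.png")
crop(s,95,180,195,260,7,"c3.png");crop(t,300,210,400,300,6,"c4.png")
crop(s,190,170,310,250,6,"c5.png")
E
```

```text
(no output)
```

View pics/c1.png

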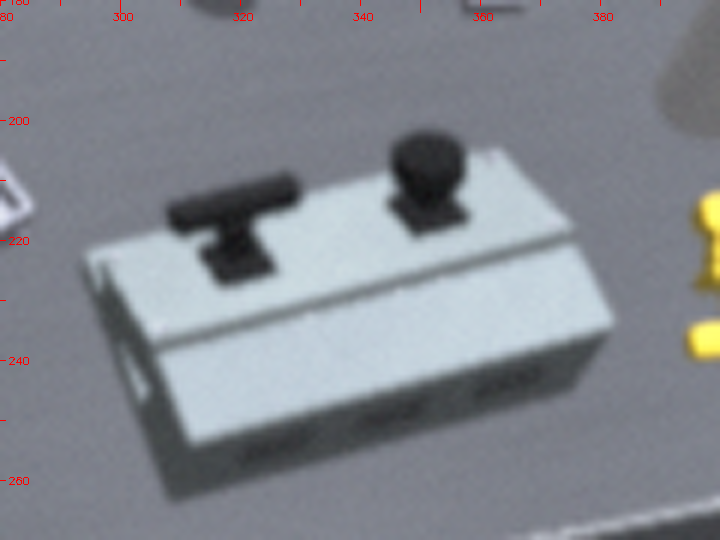

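View pics/c2.png

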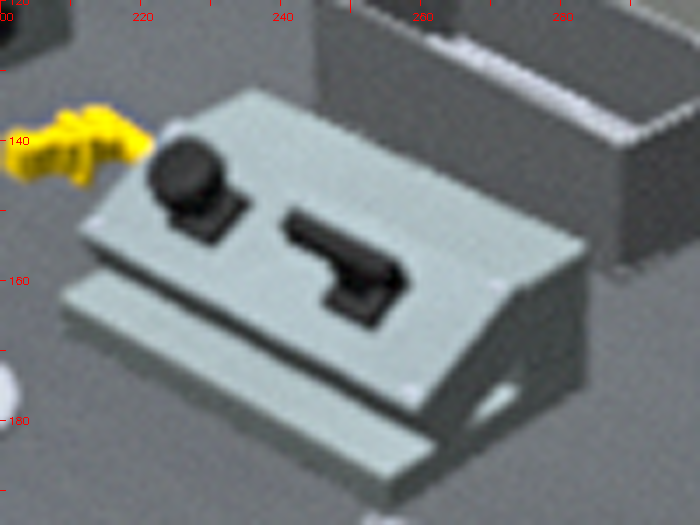

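View pics/c3.png

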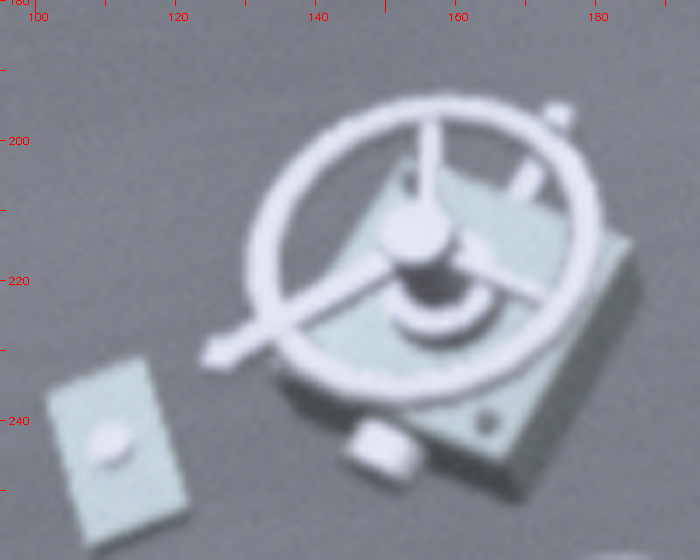

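View pics/c4.png

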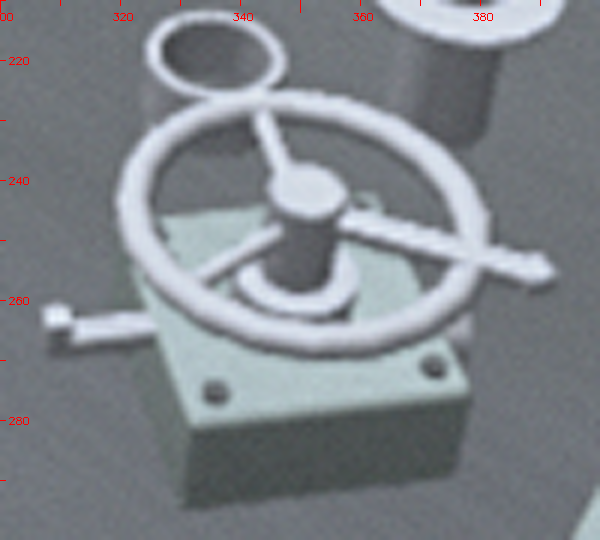

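View pics/c5.png

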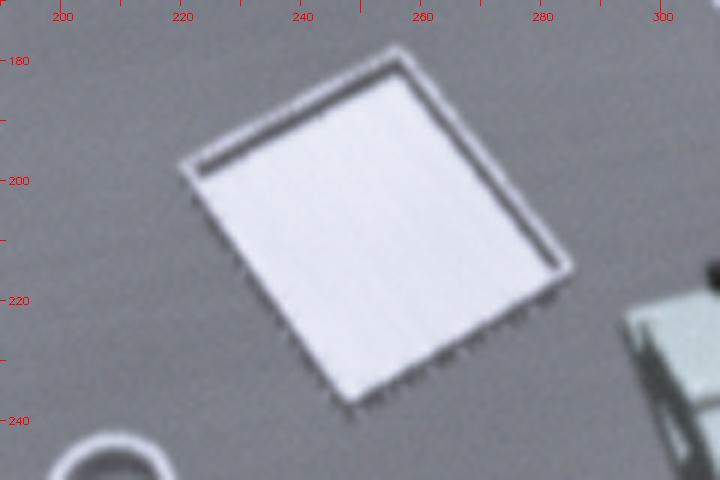

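Run:
```python
from h import *
import pickle; s,t=pickle.load(open("s0.pkl","rb"))
P={'bar':((318.9,213.7),(249.3,155.7)),'round':((351.3,207.5),(226.7,145)),'hubtop':((154.6,213.1),(351.3,241.7)),'tip':((124.3,231.1),(392.2,255)),'idx':((174.7,196),(309.5,262.7)),'barL_R':((308.5,216),(257.5,160)),'barR':((329,211.5),(240.8,151.8))}
for k,(a,b) in P.items():
    x,e=tri([ray(s,*a),ray(t,*b)]);print(k,x.round(4),np.round(e,4))
for c in [(220.8,197.5),(256.3,178),(285.3,214.7),(248,237.5)]: print(atz(s,*c,.03).round(4))
print('rimcentre',atz(s,154.6,213.1,.13))
print('loose: stubs,collar,can,magnet,brush tops')
for n,c,z in [('stub',(320,163),.12),('stub',(182,274),.12),('stub',(256,266),.12),('collar',(208,253),.04),('can',(410,173),.15),('mag',(111,245),.022),('brush',(359,162),.02)]: print(n,atz(s,*c,z).round(3))
```

```text
bar [0.6037 0.1654 0.1114] [0.0026 0.0026]
round [0.5984 0.2825 0.1051] [0.0009 0.0009]
hubtop [ 0.502  -0.3588  0.1267] [0.0014 0.0014]
tip [ 0.5448 -0.4574  0.1207] [0.0018 0.0018]
idx [ 0.4104 -0.2979  0.0659] [0.0016 0.0016]
barL_R [0.6062 0.1278 0.1111] [0.0045 0.0045]
barR [0.6    0.2034 0.1102] [0.0001 0.0001]
[ 0.4255 -0.1383  0.03  ]
[0.3671 0.0052 0.03  ]
[0.5414 0.0744 0.03  ]
[ 0.6019 -0.0716  0.03  ]
rimcentre [ 0.50331528 -0.35698325  0.13      ]
loose: stubs,collar,can,magnet,brush tops
stub [0.409 0.228 0.12 ]
stub [ 0.721 -0.292  0.12 ]
stub [ 0.741 -0.072  0.12 ]
collar [ 0.635 -0.212  0.04 ]
can [0.531 0.507 0.15 ]
mag [ 0.533 -0.529  0.022]
brush [0.366 0.416 0.02 ]
```

Run:
```python
from h import *
import pickle; s,t=pickle.load(open("s0.pkl","rb"))
def yaw(a,b):
    d=b-a; return np.arctan2(-d[0],d[1]),np.linalg.norm(d)
# back top edge scene, z=.09
a,b=atz(s,312,254.2,.09),atz(s,382,233.8,.09);print(a,b,yaw(a,b))
a,b=atz(s,306.7,238,.09),atz(s,375.3,218.7,.09);print(a,b,yaw(a,b))
# front top of slope edge scene
a,b=atz(s,294.5,222.5,.05),atz(s,343.,205,.05);print(a,b,yaw(a,b))
# side: back/top
a,b=atz(t,283.5,155.3,.09),atz(t,236.5,132.6,.09);print(a,b,yaw(a,b))
# side slope front bottom edge & base front
a,b=atz(t,259.5,178,.04),atz(t,211.8,153,.04);print(a,b,yaw(a,b))
```

```text
[0.72703115 0.11097522 0.09      ] [0.70446433 0.3551867  0.09      ] (np.float64(0.09214520184369641), np.float64(0.245251930295271))
[0.66954967 0.10970739 0.09      ] [0.64732343 0.35407631 0.09      ] (np.float64(0.09070405789344546), np.float64(0.2453776104925666))
[0.58764203 0.09405724 0.05      ] [0.5545363  0.28025321 0.05      ] (np.float64(0.1759616347954844), np.float64(0.18911617454678953))
[0.71737409 0.10521634 0.09      ] [0.7012282  0.34804541 0.09      ] (np.float64(0.06639301844420108), np.float64(0.24336525670103631))
[0.60609505 0.11236256 0.04      ] [0.58505085 0.36102263 0.04      ] (np.float64(0.08442921202345824), np.float64(0.24954897258314612))
```

```bash
cat >> h.py <<'E'
psi=0.08; bar=np.array([.604,.166,.112])
Bx=R.from_euler('z',psi)*R.from_euler('y',-0.47)
def go(r,p,Rt):
    st=r.state(); R0=R.from_rotvec(st['eef_rot'])
    print('dpos',(np.array(p)-st['eef_pos']).round(4),'drot',(Rt*R0.inv()).as_rotvec().round(4),'deg',np.degrees((Rt*R0.inv()).magnitude()).round(1))
E
python3 - <<'E'
from station import r
from h import *
X,Y,Z=Bx.as_matrix().T
st=r.state(); print(R.from_rotvec(st['eef_rot']).as_matrix().round(3))
for sg in (1,-1):
    y=sg*X; z=-Z; Rt=R.from_matrix(np.array([np.cross(y,z),y,z]).T)
    print(Rt.as_matrix().round(3)); go(r,bar+Z*.10,Rt)
E
```

```text
[[-0.975  0.221 -0.   ]
 [ 0.221  0.975 -0.001]
 [ 0.    -0.001 -1.   ]]
[[-0.08   0.889  0.451]
 [ 0.997  0.071  0.036]
 [-0.     0.453 -0.892]]
dpos [ 0.4208 -0.447  -0.0298] drot [ 0.3295 -0.3803 -1.2431] deg 76.8
[[ 0.08  -0.889  0.451]
 [-0.997 -0.071  0.036]
 [ 0.    -0.453 -0.892]]
dpos [ 0.4208 -0.447  -0.0298] drot [-0.4114 -0.3565  1.8346] deg 109.6
```

Call:
step_arm(commands="0.05 -0.05 0.05 0.04 -0.05 -0.16 -1; 0.09 -0.09 0.06 0.08 -0.09 -0.31 -1; 0.13 -0.14 0.06 0.12 -0.14 -0.46 -1; 0.17 -0.18 0.06 0.16 -0.19 -0.62 -1; 0.21 -0.23 0.06 0.2 -0.24 -0.78 -1; 0.26 -0.27 0.06 0.25 -0.28 -0.93 -1; 0.3 -0.32 0.06 0.29 -0.33 -1.08 -1; 0.34 -0.36 0.06 0.33 -0.38 -1.243 -1; 0.38 -0.41 0.05 0.33 -0.38 -1.243 -1; 0.42 -0.447 0.04 0.33 -0.38 -1.243 -1; 0.42 -0.447 0.02 0.33 -0.38 -1.243 -1; 0.42 -0.447 0.02 0.33 -0.38 -1.243 -1", force=80)

```text
time_s: 1.75
eef_pos: [0.5574, 0.1611, 0.2495]
eef_rot: [1.89, 2.044, 0.486]
force: [-0.5, 0.6, 0.3]
grip_width: 1.0
```

```bash
cat >> h.py <<'E'
def wray(s,st,u,v):
    f=K(s); dx,dy=u-s["cx"],v-s["cy"]; rr=np.hypot(dx,dy); th=rr/f
    d=np.array([np.sin(th)*dx/rr,np.sin(th)*dy/rr,np.cos(th)])
    T=np.eye(4);T[:3,:3]=R.from_rotvec(st['eef_rot']).as_matrix();T[:3,3]=st['eef_pos'];P=T@s["hand_eye"]
    return P[:3,3],P[:3,:3]@d
def wproj(s,st,p):
    T=np.eye(4);T[:3,:3]=R.from_rotvec(st['eef_rot']).as_matrix();T[:3,3]=st['eef_pos'];P=T@s["hand_eye"]
    c=P[:3,:3].T@(np.asarray(p)-P[:3,3]); h=np.hypot(c[0],c[1]); th=np.arctan2(h,c[2]); f=K(s)
    return np.array([s["cx"]+f*th*c[0]/h,s["cy"]+f*th*c[1]/h])
E
python3 - <<'E'
from station import r
from h import *
st=r.state();print(st['joints'].round(3))
w=r.snapshot("wrist"); cv2.imwrite("pics/w1.png",w["image"])
import pickle; pickle.dump((st,w),open("w1.pkl","wb"))
print('bar',wproj(w,st,bar), [wproj(w,st,bar+k*.038*Bx.as_matrix()[:,1]).round(1) for k in(-1,1)])
E
```

```text
[ 0.351  0.065  2.048 -0.221  0.587  0.43 ]
bar [240.90419606 173.72228538] [array([241.7, 209.5]), array([240.3, 135.7])]
```

View pics/w1.png

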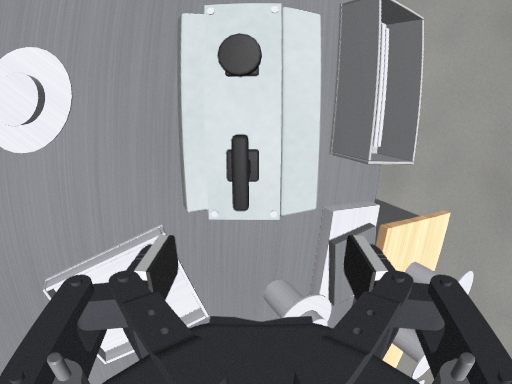

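Run:
```python
from station import r
from h import *
X,Y,Z=Bx.as_matrix().T
Rt=R.from_matrix(np.array([np.cross(X,-Z),X,-Z]).T); print(Z)
for d in (.06,.03,-.017): go(r,bar+Z*d,Rt)
```

```text
[-0.45143782 -0.03619227  0.89156829]
dpos [ 0.0193  0.0017 -0.0852] drot [ 0.     -0.0011  0.0005] deg 0.1
dpos [ 0.0329  0.0028 -0.1119] drot [ 0.     -0.0011  0.0005] deg 0.1
dpos [ 0.0541  0.0045 -0.1538] drot [ 0.     -0.0011  0.0005] deg 0.1
```

Call:
step_arm(commands="0.01 0.001 -0.045 0 0 0 -1; 0.019 0.002 -0.085 0 0 0 -1; 0.03 0.003 -0.105 0 0 0 -1; 0.04 0.004 -0.125 0 0 0 -1; 0.048 0.004 -0.142 0 0 0 -1; 0.054 0.0045 -0.154 0 0 0 -1; 0.054 0.0045 -0.154 0 0 0 -1")

```text
time_s: 2.68
eef_pos: [0.6121, 0.1678, 0.0972]
eef_rot: [1.885, 2.045, 0.49]
force: [-0.1, -0.4, -0.8]
grip_width: 0.998
```

Run:
```python
from station import r
from h import *
st=r.state(); X,Y,Z=Bx.as_matrix().T; d=st['eef_pos']-bar; print('err XYZ',d@X,d@Y,d@Z)
w=r.snapshot("wrist"); cv2.imwrite("pics/w2.png",w["image"])
```

```text
err XYZ 0.0005650233949804542 0.0011282748461990259 -0.016942226298332877
```

View pics/w2.png

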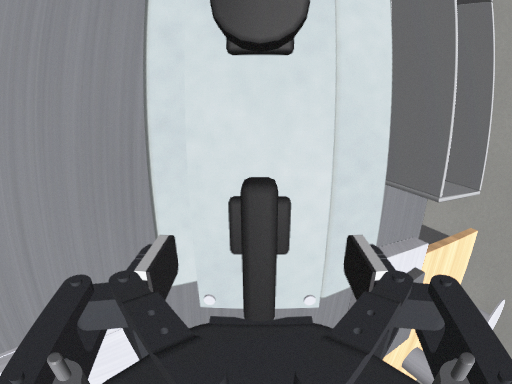

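Call:
step_arm(commands="0 0 0 0 0 0 1; 0 0 0 0 0 0 1; 0 0 0 0 0 0 1; 0 0 0 0 0 0 1; 0 0 0 0 0 0 1; 0 0 0 0 0 0 1; 0 0 0 0 0 0 1; 0 0 0 0 0 0 1", force=80)

```text
time_s: 3.72
eef_pos: [0.6118, 0.167, 0.0976]
eef_rot: [1.886, 2.044, 0.491]
force: [-5.0, -1.0, 7.1]
grip_width: 0.184
```

Call:
step_arm(commands="-0.0023 -0.0002 0.0045 0 0 0 1; -0.0045 -0.0004 0.009 0 0 0 1; -0.009 -0.0007 0.0178 0 0 0 1; -0.0158 -0.0013 0.0312 0 0 0 1; -0.0226 -0.0018 0.0446 0 0 0 1; -0.0316 -0.0025 0.0624 0 0 0 1; -0.0406 -0.0033 0.0802 0 0 0 1; -0.0497 -0.004 0.0981 0 0 0 1; -0.0497 -0.004 0.12 0 0 0 1")

```text
time_s: 4.85
eef_pos: [0.5611, 0.1629, 0.2185]
eef_rot: [1.886, 2.045, 0.491]
force: [-0.1, 0.3, -2.5]
grip_width: 0.18
```

Run:
```python
from station import r
from h import *
w=r.snapshot("wrist"); cv2.imwrite("pics/w3.png",w["image"])
s=r.snapshot("scene"); crop(s,260,150,400,250,5,"s3.png")
st=r.state(); print(st['joints'].round(3))
for th in (.6,.75,.9):
  for hz in (-.07,):
    for sg in (1,-1):
      h=np.array([np.cos(hz),np.sin(hz),0]); z=np.sin(th)*h-np.cos(th)*np.array([0,0,1]); y=sg*np.cross([0,0,1],h)
      Rt=R.from_matrix(np.array([np.cross(y,z),y,z]).T); print(th,sg); go(r,[.484,-.033,.2],Rt)
```

```text
[ 0.35   0.113  2.073 -0.25   0.507  0.462]
0.6 1
dpos [-0.0795 -0.1967 -0.021 ] drot [-0.7934 -0.1013  1.2074] deg 83.0
0.6 -1
dpos [-0.0795 -0.1967 -0.021 ] drot [ 0.8193 -0.0931 -1.4913] deg 97.6
0.75 1
dpos [-0.0795 -0.1967 -0.021 ] drot [-0.8926 -0.2177  1.1485] deg 84.3
0.75 -1
dpos [-0.0795 -0.1967 -0.021 ] drot [ 0.9217 -0.2124 -1.4271] deg 98.1
0.9 1
dpos [-0.0795 -0.1967 -0.021 ] drot [-0.9888 -0.3341  1.0845] deg 86.2
0.9 -1
dpos [-0.0795 -0.1967 -0.021 ] drot [ 1.0208 -0.3312 -1.3567] deg 99.1
```

View pics/w3.png

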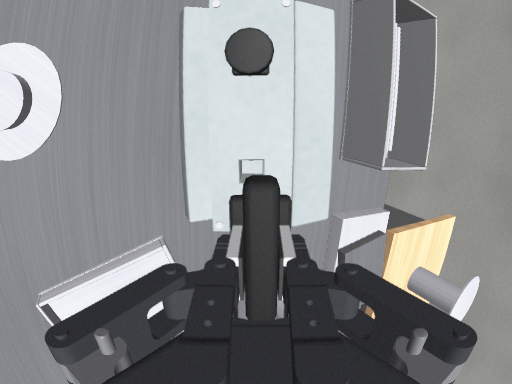

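View pics/s3.png

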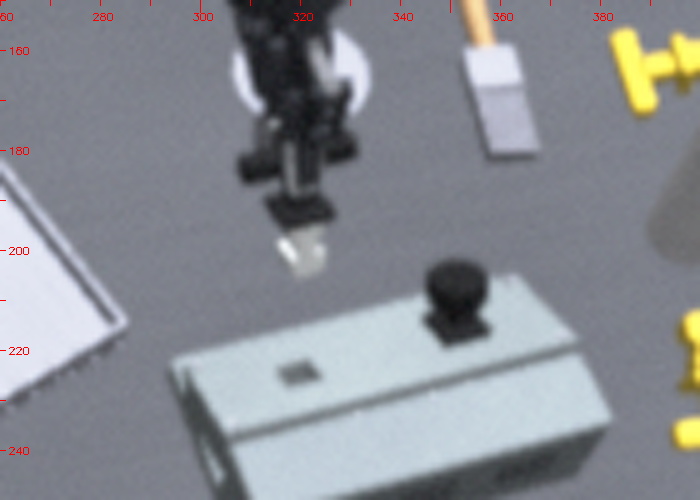

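Run:
```python
from station import r
from h import *
for th in (.65,):
    for hz in (-.07,):
      for sg in (1,-1):
        h=np.array([np.cos(hz),np.sin(hz),0]); z=-np.sin(th)*h-np.cos(th)*np.array([0,0,1]); y=sg*np.cross([0,0,1],h)
        Rt=R.from_matrix(np.array([np.cross(y,z),y,z]).T); print(th,sg,z); go(r,[.484,-.033,.07],Rt)
        R0=R.from_rotvec(r.state()['eef_rot']); D=(Rt*R0.inv()).as_rotvec()
        for f in (.25,.5,.75): print((R.from_rotvec(D*f)*R0).as_matrix()[:,2].round(2),(R.from_rotvec(D*f)*R0).as_matrix()[:,1].round(2))
```

```text
0.65 1 [-0.6037043   0.04232846 -0.7960838 ]
dpos [-0.0795 -0.1967 -0.151 ] drot [0.1334 0.8567 1.4949] deg 99.0
[ 0.21  0.2  -0.96] [0.88 0.39 0.27]
[-0.08  0.25 -0.96] [0.72 0.69 0.12]
[-0.37  0.2  -0.91] [0.43 0.9  0.02]
0.65 -1 [-0.6037043   0.04232846 -0.7960838 ]
dpos [-0.0795 -0.1967 -0.151 ] drot [-0.152   0.8971 -1.7733] deg 114.2
[ 0.22 -0.15 -0.96] [ 0.91 -0.32  0.26]
[-0.09 -0.22 -0.97] [ 0.72 -0.69  0.09]
[-0.38 -0.15 -0.91] [ 0.37 -0.93 -0.  ]
```

Call:
step_arm(commands="-0.01 -0.02 0.03 0.013 0.086 0.15 1; -0.02 -0.04 0.04 0.027 0.171 0.299 1; -0.03 -0.06 0.04 0.04 0.257 0.449 1; -0.04 -0.08 0.04 0.053 0.343 0.598 1; -0.05 -0.1 0.04 0.067 0.429 0.748 1; -0.055 -0.12 0.04 0.08 0.514 0.897 1; -0.06 -0.14 0.04 0.093 0.6 1.047 1; -0.065 -0.16 0.03 0.106 0.686 1.196 1; -0.07 -0.18 0.02 0.12 0.771 1.346 1; -0.079 -0.196 0.01 0.133 0.857 1.495 1; -0.079 -0.196 0 0.133 0.857 1.495 1; -0.079 -0.196 0 0.133 0.857 1.495 1")

```text
time_s: 6.45
eef_pos: [0.4833, -0.032, 0.216]
eef_rot: [-0.086, -2.492, -0.022]
force: [0.4, 0.5, -2.0]
grip_width: 0.179
```

Run:
```python
from station import r
from h import *
st=r.state(); print(st['joints'].round(3), R.from_rotvec(st['eef_rot']).as_matrix().round(3))
s=r.snapshot("side"); cv2.imwrite("pics/s4.png",s["image"])
w=r.snapshot("wrist"); cv2.imwrite("pics/w4.png",w["image"])
```

```text
[-0.067  0.535  1.549 -0.003  1.706 -1.568] [[-0.795  0.067 -0.603]
 [ 0.056  0.998  0.037]
 [ 0.604 -0.005 -0.797]]
```

View pics/s4.png

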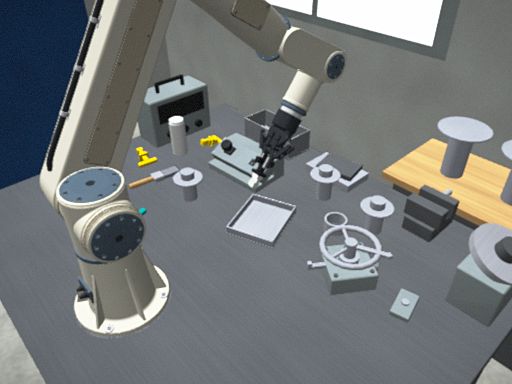

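View pics/w4.png

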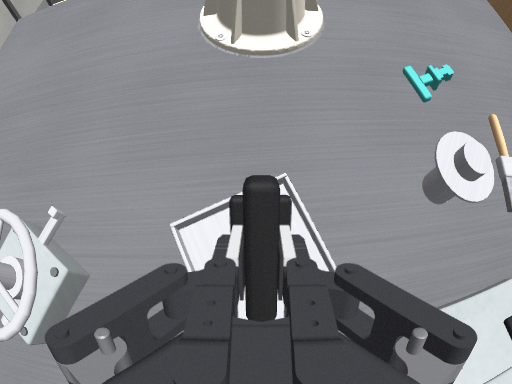

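Call:
step_arm(commands="0 0 -0.04 0 0 0 1; 0 0 -0.08 0 0 0 1; 0 0 -0.11 0 0 0 1; 0 0 -0.13 0 0 0 1; 0 0 -0.14 0 0 0 1; 0 0 -0.147 0 0 0 1; 0 0 -0.147 0 0 0 1")

```text
time_s: 7.42
eef_pos: [0.4836, -0.0329, 0.0705]
eef_rot: [-0.084, -2.493, -0.022]
force: [0.1, -0.4, -2.0]
grip_width: 0.178
```

Run:
```python
from station import r
from h import *
s=r.snapshot("side"); crop(s,200,120,340,250,5,"s5.png")
s=r.snapshot("scene"); crop(s,200,150,320,250,6,"s5b.png")
```

```text
(no output)
```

View pics/s5.png

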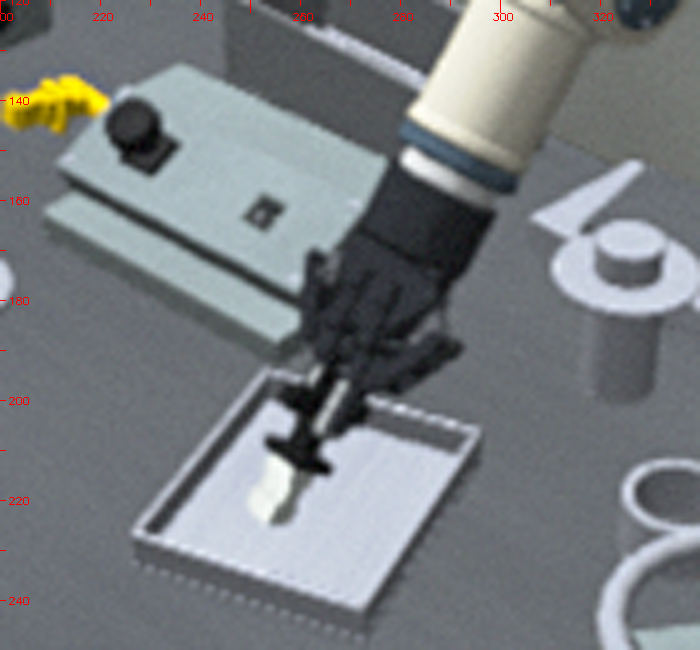

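View pics/s5b.png

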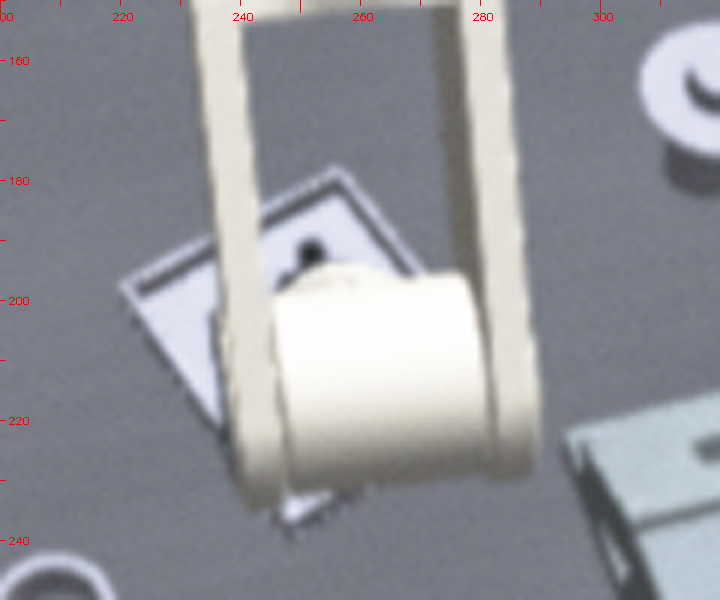

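Call:
step_arm(commands="0 0 -0.003 0 0 0 1; 0 0 -0.005 0 0 0 1; 0 0 -0.005 0 0 0 1")

```text
time_s: 7.9
eef_pos: [0.4833, -0.0329, 0.0652]
eef_rot: [-0.084, -2.492, -0.022]
force: [-0.2, 0.4, -1.3]
grip_width: 0.183
```

Near contact; release.

Call:
step_arm(commands="0 0 0 0 0 0 -1; 0 0 0 0 0 0 -1; 0 0 0 0 0 0 -1; 0 0 0 0 0 0 -1; 0 0 0 0 0 0 -1; 0 0 0 0 0 0 -1; 0 0 0 0 0 0 -1; 0 0 0 0 0 0 -1")

```text
time_s: 8.9
eef_pos: [0.4834, -0.0329, 0.0653]
eef_rot: [-0.084, -2.492, -0.022]
force: [-0.2, -0.6, 0.4]
grip_width: 1.0
```

Run:
```python
from station import r
from h import *
s=r.snapshot("side"); crop(s,200,120,340,250,5,"s6.png")
w=r.snapshot("wrist"); cv2.imwrite("pics/w6.png",w["image"])
```

```text
(no output)
```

View pics/s6.png

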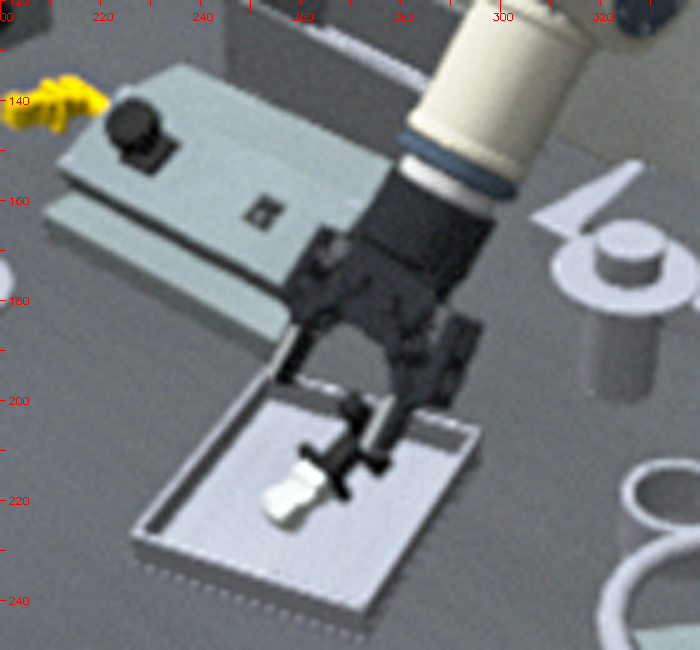

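View pics/w6.png

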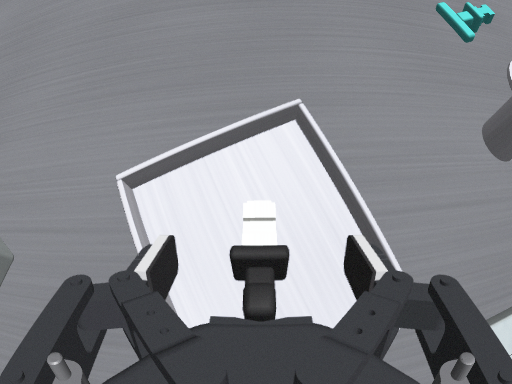

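Call:
step_arm(commands="0 0 0.02 0 0 0 -1; 0 0 0.05 0 0 0 -1; 0 0 0.1 0 0 0 -1; 0 0 0.15 0 0 0 -1; 0 0 0.18 0 0 0 -1; 0 0 0.18 0 0 0 -1")

```text
time_s: 9.75
eef_pos: [0.4845, -0.033, 0.2486]
eef_rot: [-0.084, -2.498, -0.022]
force: [-0.7, -1.1, 0.0]
grip_width: 0.996
```

Run:
```python
from station import r
from h import *
s=r.snapshot("side"); crop(s,200,150,340,250,5,"s7.png")
st=r.state();w=r.snapshot("wrist"); cv2.imwrite("pics/w7.png",w["image"])
# wheel model check, target poses
c=np.array([.5025,-.358,.112]); 
h=lambda a:np.array([np.cos(a),np.sin(a),0])
z=np.array([0,0,-1.])
for a in (2.56,2.56-np.pi/2,2.56+np.pi/2):
  y=h(a);Rt=R.from_matrix(np.array([np.cross(y,z),y,z]).T); print(a);go(r,c+[0,0,.12],Rt)
```

```text
2.56
dpos [ 0.0192 -0.3251 -0.0137] drot [ 0.3057 -0.6045  1.0182] deg 70.1
0.9892036732051035
dpos [ 0.0192 -0.3251 -0.0137] drot [-0.204  -0.6216 -0.4959] deg 47.0
4.130796326794897
dpos [ 0.0192 -0.3251 -0.0137] drot [ 0.8264 -0.2713  2.5082] deg 152.1
```

View pics/s7.png

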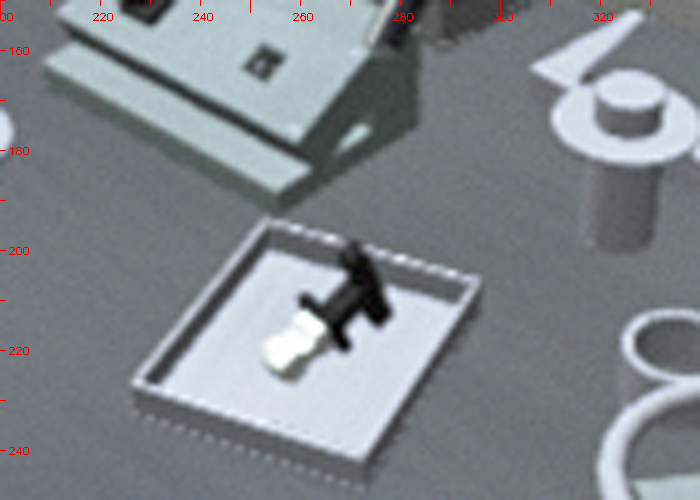

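View pics/w7.png

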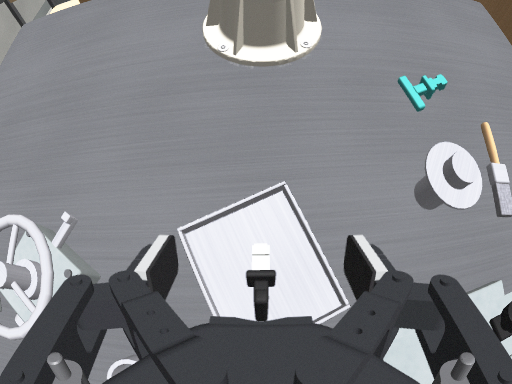

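Run:
```python
from station import r
from h import *
c=np.array([.5025,-.358,.112]); z=np.array([0,0,-1.])
y=np.array([.067,.998,0]);y/=np.linalg.norm(y)
Rt=R.from_matrix(np.array([np.cross(y,z),y,z]).T); go(r,[.5025-.07,-.358,.25],Rt)
```

```text
dpos [-0.0508 -0.3251  0.0043] drot [-3.870e-02 -6.461e-01  5.000e-04] deg 37.1
```

Call:
step_arm(commands="0.01 -0.04 0.02 -0.005 -0.09 0 -1; 0.02 -0.08 0.04 -0.01 -0.18 0 -1; 0.03 -0.12 0.06 -0.016 -0.27 0 -1; 0.05 -0.16 0.06 -0.022 -0.36 0 -1; 0.07 -0.2 0.06 -0.027 -0.45 0 1; 0.09 -0.24 0.06 -0.033 -0.54 0 1; 0.1 -0.28 0.06 -0.039 -0.646 0 1; 0.1 -0.325 0.06 -0.039 -0.646 0 1; 0.1 -0.325 0.06 -0.039 -0.646 0 1; 0.1 -0.325 0.06 -0.039 -0.646 0 1; 0.1 -0.325 0.06 -0.039 -0.646 0 1; 0.1 -0.325 0.06 -0.039 -0.646 0 1")

```text
time_s: 11.35
eef_pos: [0.5836, -0.3569, 0.3052]
eef_rot: [-0.104, -3.139, -0.0]
force: [-0.3, 0.1, -0.3]
grip_width: 0.0
```

```bash
cat >> h.py <<'E'
def watz(s,st,u,v,z):
    o,d=wray(s,st,u,v); return o+d*(z-o[2])/d[2]
E
python3 - <<'E'
from station import r
from h import *
import pickle
st=r.state();w=r.snapshot("wrist"); cv2.imwrite("pics/w8.png",w["image"]);pickle.dump((st,w),open("w8.pkl","wb"))
c=np.array([.5025,-.358,.112]);print(wproj(w,st,c+[0,0,.018]))
E
```

```text
[254.65161068  94.67984116]
```

View pics/w8.png

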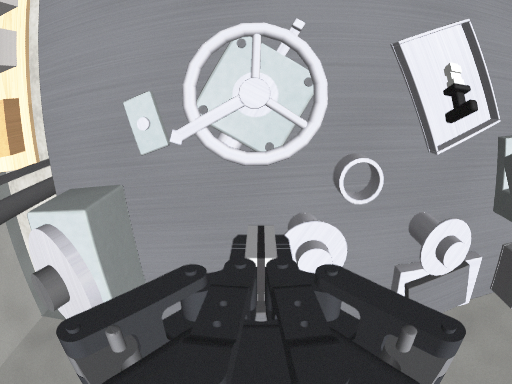

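Run:
```python
from station import r
from h import *
import pickle
st,w=pickle.load(open("w8.pkl","rb"))
c=watz(w,st,254,94,.13);t=watz(w,st,171,139,.116);i=watz(w,st,299,23.5,.069)
rl=[watz(w,st,*p,.112) for p in((184,95),(327,95),(255,22),(255,164))]
print(c,t,i,rl)
a=lambda p:np.arctan2(*(p-c)[1::-1]); print(a(t),a(i),np.linalg.norm((t-c)[:2]),np.linalg.norm((i-c)[:2]),'q',(a(t)-a(i))%(2*np.pi))
st=r.state();C=np.array([.5025,-.358]);C2=(C+c[:2])/2; print(C2)
for an in (-.16,-.6,-1.16):
  p=np.r_[C2+.042*np.array([np.cos(an),np.sin(an)]),.16]; print(an,p-st['eef_pos'])
```

```text
[ 0.50172496 -0.35863501  0.13      ] [ 0.54354146 -0.45808987  0.116     ] [ 0.41026873 -0.2969298   0.069     ] [array([ 0.49467645, -0.43845918,  0.112     ]), array([ 0.50605944, -0.27669444,  0.112     ]), array([ 0.4177037 , -0.35230404,  0.112     ]), array([ 0.58117604, -0.3634383 ,  0.112     ])]
-1.1727798049142755 2.5480514195185857 0.10788831841987669 0.11032576489695442 q 2.562354082746725
[ 0.50211248 -0.35831751]
-0.16 [-0.04008283 -0.00790416 -0.14532925]
-0.6 [-0.04688228 -0.02492778 -0.14532925]
-1.16 [-0.06477411 -0.03971852 -0.14532925]
```

Call:
step_arm(commands="-0.04 -0.008 -0.05 0 0 0 1; -0.04 -0.008 -0.1 0 0 0 1; -0.04 -0.008 -0.14 0 0 0 1; -0.04 -0.008 -0.155 0 0 0 1; -0.04 -0.008 -0.155 0 0 0 1", force=40)

```text
time_s: 12.02
eef_pos: [0.5435, -0.3656, 0.1501]
eef_rot: [-0.105, -3.138, -0.001]
force: [-0.5, 0.6, 0.5]
grip_width: 0.004
```

Run:
```python
from station import r
from h import *
w=r.snapshot("wrist"); cv2.imwrite("pics/w9.png",w["image"])
s=r.snapshot("side"); crop(s,280,170,420,290,5,"s9.png")
```

```text
(no output)
```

View pics/w9.png

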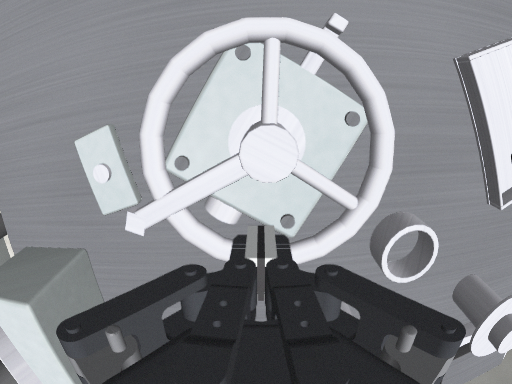

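View pics/s9.png

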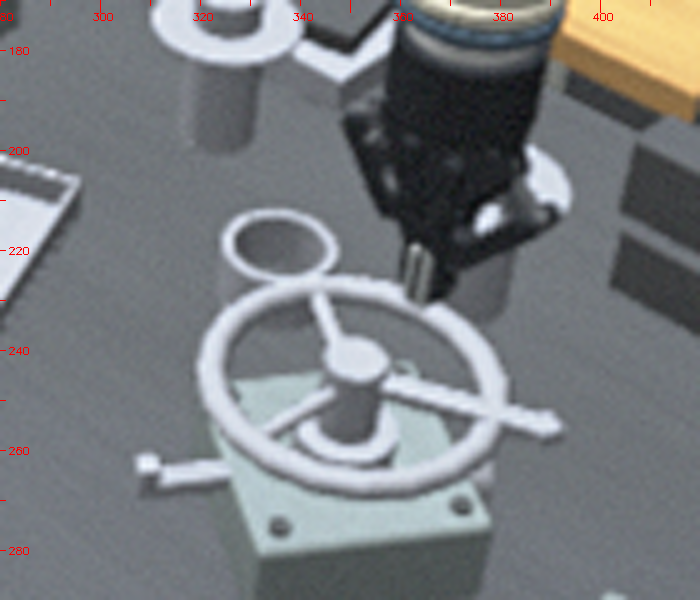

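Call:
step_arm(commands="0 0 -0.02 0 0 0 1; 0 0 -0.04 0 0 0 1; 0 0 -0.051 0 0 0 1; 0 0 -0.051 0 0 0 1")

```text
time_s: 12.62
eef_pos: [0.5426, -0.3654, 0.0977]
eef_rot: [-0.106, -3.137, -0.002]
force: [0.1, 0.4, 0.4]
grip_width: -0.002
```

Run:
```python
from station import r
from h import *
st=r.state();C=np.array([.502,-.358])
print("; ".join("%.3f %.3f %.3f 0 0 0 1"%(*(C+.042*np.array([np.cos(a),np.sin(a)])-st['eef_pos'][:2]),0) for a in np.arange(-.36,-2.7,-.2)))
```

```text
-0.001 -0.007 0.000 0 0 0 1; -0.005 -0.015 0.000 0 0 0 1; -0.010 -0.021 0.000 0 0 0 1; -0.017 -0.027 0.000 0 0 0 1; -0.024 -0.031 0.000 0 0 0 1; -0.032 -0.034 0.000 0 0 0 1; -0.040 -0.035 0.000 0 0 0 1; -0.049 -0.034 0.000 0 0 0 1; -0.057 -0.031 0.000 0 0 0 1; -0.064 -0.027 0.000 0 0 0 1; -0.070 -0.022 0.000 0 0 0 1; -0.076 -0.016 0.000 0 0 0 1
```

Call:
step_arm(commands="-0.001 -0.007 0 0 0 0 1; -0.005 -0.015 0 0 0 0 1; -0.010 -0.021 0 0 0 0 1; -0.017 -0.027 0 0 0 0 1; -0.024 -0.031 0 0 0 0 1; -0.032 -0.034 0 0 0 0 1; -0.040 -0.035 0 0 0 0 1")

```text
time_s: 13.5
eef_pos: [0.5037, -0.4016, 0.0998]
eef_rot: [0.107, 3.139, -0.001]
force: [4.5, 0.7, 0.4]
grip_width: 0.001
```

Run:
```python
from station import r
from h import *
w=r.snapshot("wrist"); cv2.imwrite("pics/w10.png",w["image"])
s=r.snapshot("side"); crop(s,280,170,420,290,5,"s10.png")
```

```text
(no output)
```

View pics/w10.png

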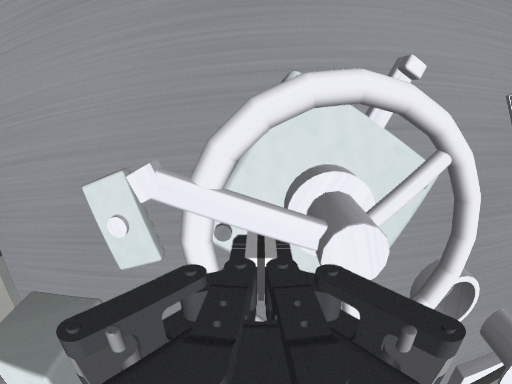

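View pics/s10.png

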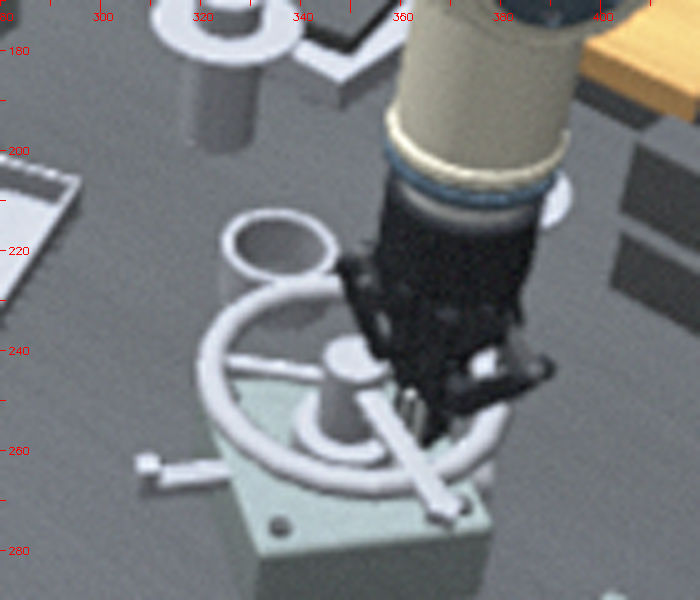

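Run:
```python
from station import r
from h import *
st=r.state();w=r.snapshot("wrist");C=np.array([.502,-.358])
t=watz(w,st,140,181,.116); s=r.snapshot("side"); t2=atz(s,280+445/5,170+518/5,.116)
e=st['eef_pos'][:2]-C
for p in (t,t2): d=p[:2]-C; print(p,np.linalg.norm(d),np.arctan2(d[1],d[0]))
print('finger',np.arctan2(e[1],e[0]),np.linalg.norm(e))
print("; ".join("%.3f %.3f 0 0 0 0 1"%(*(C+.042*np.array([np.cos(a),np.sin(a)])-st['eef_pos'][:2]),) for a in np.arange(-1.68,-3.3,-.15)))
```

```text
[ 0.46035041 -0.45517354  0.116     ] 0.10572315507211183 -1.975721043991492
[ 0.45329774 -0.454593    0.116     ] 0.10817633211865528 -2.0377988844608685
finger -1.562383130014257 0.04345401002224231
-0.005 0.002 0 0 0 0 1; -0.011 0.003 0 0 0 0 1; -0.017 0.005 0 0 0 0 1; -0.023 0.008 0 0 0 0 1; -0.028 0.012 0 0 0 0 1; -0.032 0.016 0 0 0 0 1; -0.036 0.021 0 0 0 0 1; -0.039 0.027 0 0 0 0 1; -0.041 0.033 0 0 0 0 1; -0.042 0.039 0 0 0 0 1; -0.042 0.045 0 0 0 0 1
```

Call:
step_arm(commands="-0.005 0.001 0 0 0 0 1; -0.011 0.002 0 0 0 0 1; -0.017 0.004 0 0 0 0 1; -0.023 0.007 0 0 0 0 1; -0.028 0.011 0 0 0 0 1; -0.032 0.016 0 0 0 0 1; -0.036 0.021 0 0 0 0 1; -0.039 0.027 0 0 0 0 1; -0.041 0.033 0 0 0 0 1; -0.042 0.039 0 0 0 0 1; -0.042 0.039 0 0 0 0 1")

```text
time_s: 15.08
eef_pos: [0.4603, -0.3608, 0.0988]
eef_rot: [-0.105, -3.137, -0.003]
force: [-1.4, 0.7, -0.3]
grip_width: 0.001
```

Run:
```python
from station import r
from h import *
st=r.state();e=st['eef_pos'][:2]-np.array([.502,-.358]);print('finger',np.arctan2(e[1],e[0]),np.linalg.norm(e))
w=r.snapshot("wrist"); cv2.imwrite("pics/w11.png",w["image"])
s=r.snapshot("side"); crop(s,280,170,420,290,5,"s11.png")
```

```text
finger -3.0746140528912242 0.041818395435421166
```

View pics/w11.png

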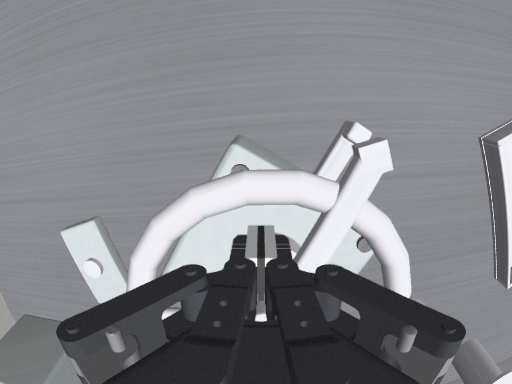

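View pics/s11.png

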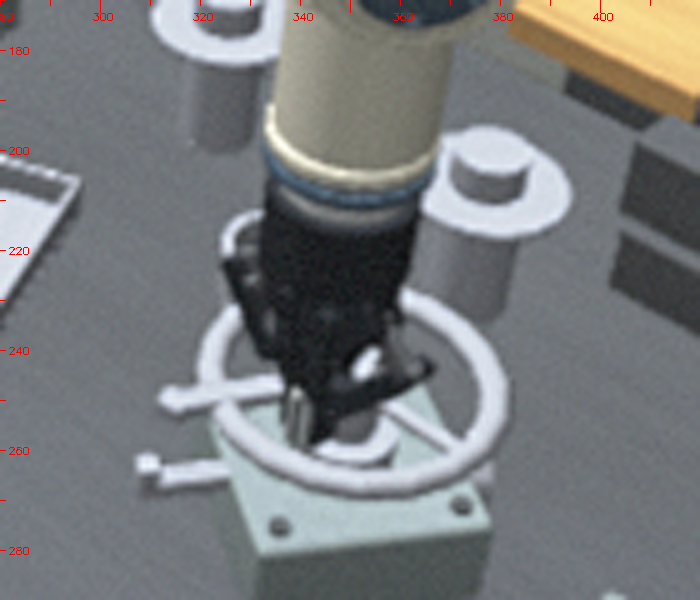

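Run:
```python
from station import r
from h import *
st=r.state();w=r.snapshot("wrist");C=np.array([.502,-.358]);s=r.snapshot("side")
crop(w,300,100,420,190,6,"w12.png")
f=lambda p:(np.linalg.norm(p[:2]-C),np.arctan2(*(p[:2]-C)[::-1]))
for q in (0,.1,.2,-.1):
  a=2.552+q; p=np.r_[C+.110*np.array([np.cos(a),np.sin(a)]),.116]; print(q,wproj(w,st,p),proj(s,p))
p=np.r_[C+.109*np.array([np.cos(2.552),np.sin(2.552)]),.069]; print(wproj(w,st,p),proj(s,p))
```

```text
0 [394.26495055 147.47989402] [309.86515754 248.9210705 ]
0.1 [375.79749812 135.67365191] [311.09843151 251.8218075 ]
0.2 [354.90362295 125.70979068] [312.74950593 254.68913852]
-0.1 [410.14493393 160.73831612] [309.05310943 246.01757607]
[360.73393338 136.91047347] [309.12357178 261.3904388 ]
```

View pics/w12.png

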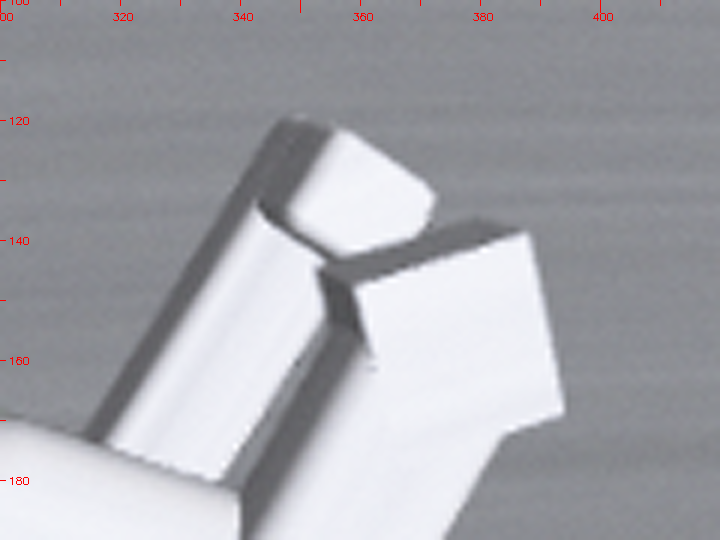

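Call:
step_arm(commands="0 -0.006 0 0 0 0 1; 0 -0.01 0 0 0 0 1; 0 -0.01 0.03 0 0 0 1; 0 -0.01 0.07 0 0 0 1; 0.04 -0.01 0.12 0 0 0 1; 0.08 -0.005 0.17 0 0 0 1; 0.123 0.004 0.206 0 0 0 1; 0.123 0.004 0.206 0 0 0 1; 0.123 0.004 0.206 0 0 0 1")

```text
time_s: 16.4
eef_pos: [0.5836, -0.3579, 0.3041]
eef_rot: [-0.106, -3.137, -0.001]
force: [0.1, 0.8, -1.0]
grip_width: 0.002
```

Run:
```python
from station import r
from h import *
import pickle
st=r.state();w=r.snapshot("wrist"); cv2.imwrite("pics/w13.png",w["image"]);pickle.dump((st,w),open("w13.pkl","wb"))
crop(w,170,0,350,180,4,"w13c.png")
s=r.snapshot("scene");crop(s,95,180,195,260,7,"s13.png"); t=r.snapshot("side");crop(t,280,200,400,300,6,"t13.png")
pickle.dump((s,t),open("s13.pkl","wb"))
```

```text
(no output)
```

View pics/w13c.png

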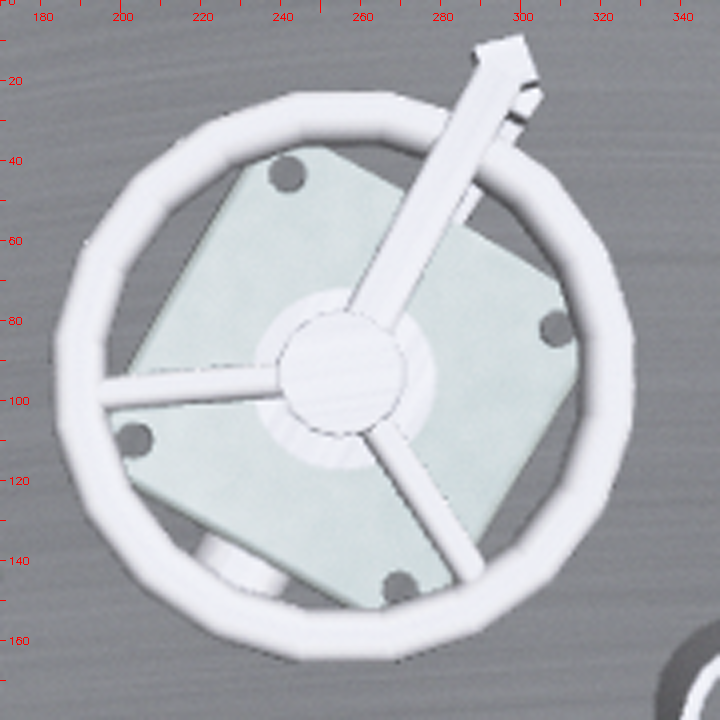

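View pics/s13.png

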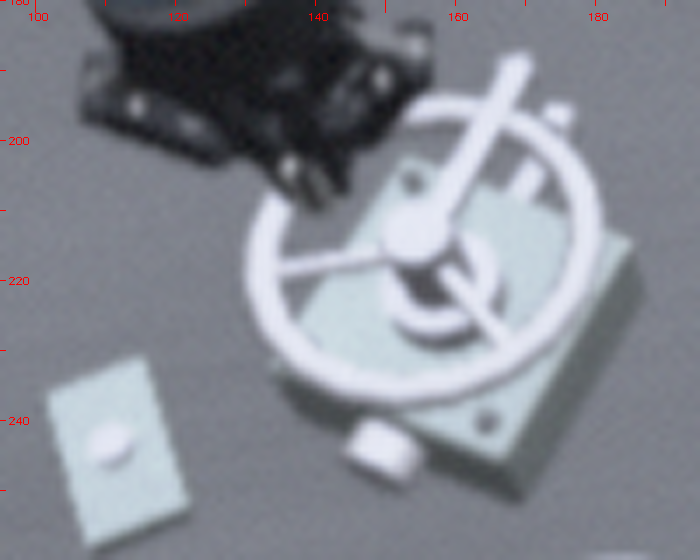

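View pics/t13.png

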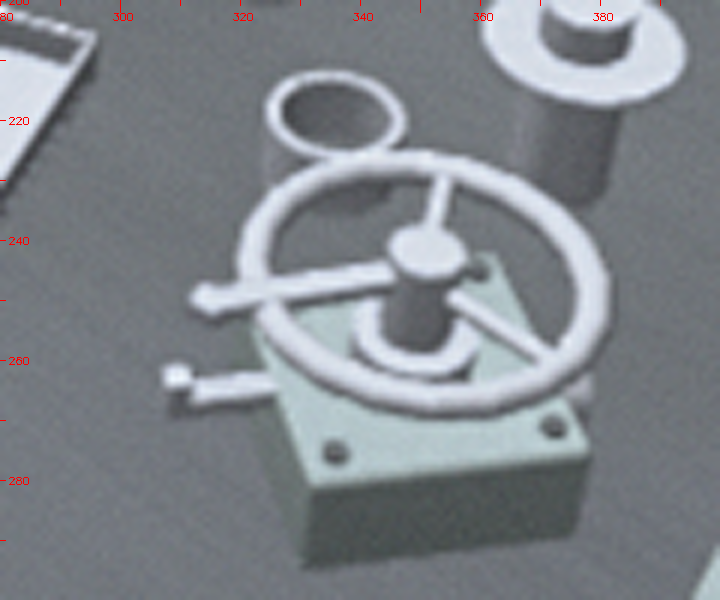

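Run:
```python
from h import *
import pickle
st,w=pickle.load(open("w13.pkl","rb")); s,t=pickle.load(open("s13.pkl","rb"))
C=watz(w,st,255.5,93,.13)
h=[watz(w,st,*p,.06) for p in((242,43.5),(309,82),(203.5,110),(270,147))]
print('C',C,'holes centre',np.mean(h,0))
ang=lambda d:np.arctan2(d[1],d[0])
e1=ang(h[0]-h[2]);e2=ang(h[1]-h[3]);e3=ang(h[1]-h[0]);e4=ang(h[3]-h[2]);print('edges',e1,e2,e3+np.pi/2,e4+np.pi/2)
tip=watz(w,st,300.5,9,.117)
for c in (C,np.array([.502,-.358,0])): print('tip ang',ang(tip-c),np.linalg.norm((tip-c)[:2]))
# edges of pointer
for a,b in(((257,77),(284,25)),((269,82),(294,38))):
  print('edge',ang(watz(w,st,*b,.118)-watz(w,st,*a,.118)))
x,e=tri([ray(s,168.7,188.3),ray(t,313,249)]);print(x,e,ang(x-[.502,-.358,0]))
print('side atz',ang(atz(t,311.5,249.3,.116)-[.502,-.358,0]),'scene',ang(atz(s,169,188,.116)-[.502,-.358,0]))
# bars
for b,o in (((198,98.3),2*np.pi/3),((288,142),-2*np.pi/3)):
  p=watz(w,st,*b,.112);print('bar',ang(p-C),ang(p-C)-o,ang(p-C)-o-2*np.pi, ang(p-C)-o+2*np.pi)
```

```text
C [ 0.50047388 -0.35774957  0.13      ] holes centre [ 0.50058757 -0.35821051  0.06      ]
edges 2.5454339790849443 2.5482112179063057 2.546741312554047 2.552696000955288
tip ang 2.608638564099554 0.11035926738417362
tip ang 2.6136446572270087 0.11180236504965267
edge 2.616812552850402
edge 2.5781109312529096
[ 0.41148627 -0.30643997  0.12203427] [np.float64(5.284643742835649e-05), np.float64(5.284643742842231e-05)] 2.6237976353247383
side atz 2.5713970044591608 scene 2.645320248222518
bar -1.5789113587601498 -3.673306461153345 -9.956491768332931 2.609878846026241
bar 0.5204015482201765 2.6147966506133717 -3.6683886565662145 8.897981957792958
```

Call:
step_arm(commands="-0.06 -0.014 -0.04 0 0 0 1; -0.123 -0.014 -0.08 0 0 0 1; -0.123 -0.014 -0.12 0 0 0 1; -0.123 -0.014 -0.16 0 0 0 1; -0.123 -0.014 -0.19 0 0 0 1; -0.123 -0.014 -0.206 0 0 0 1; -0.123 -0.01 -0.206 0 0 0 1; -0.123 -0.006 -0.206 0 0 0 1; -0.123 -0.004 -0.206 0 0 0 1; -0.123 -0.0025 -0.206 0 0 0 1; -0.123 -0.0015 -0.206 0 0 0 1; -0.123 -0.0015 -0.206 0 0 0 1")

```text
time_s: 18.05
eef_pos: [0.4618, -0.3599, 0.0998]
eef_rot: [-0.106, -3.14, 0.002]
force: [-0.1, -3.8, 2.4]
grip_width: 0.003
```

Call:
step_arm(commands="0 -0.006 0 0 0 0 1; 0 -0.012 0 0 0 0 1; 0 -0.012 0.03 0 0 0 1; 0 -0.012 0.07 0 0 0 1; 0.04 -0.01 0.12 0 0 0 1; 0.08 -0.005 0.17 0 0 0 1; 0.123 0.002 0.206 0 0 0 1; 0.123 0.002 0.206 0 0 0 1; 0.123 0.002 0.206 0 0 0 1")

```text
time_s: 19.18
eef_pos: [0.5835, -0.3572, 0.3039]
eef_rot: [-0.105, -3.137, -0.002]
force: [0.1, 0.4, -0.7]
grip_width: -0.005
```

Run:
```python
from station import r
from h import *
import pickle
st=r.state();w=r.snapshot("wrist"); cv2.imwrite("pics/w14.png",w["image"]);pickle.dump((st,w),open("w14.pkl","wb"))
crop(w,170,0,350,180,4,"w14c.png")
```

```text
(no output)
```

View pics/w14c.png

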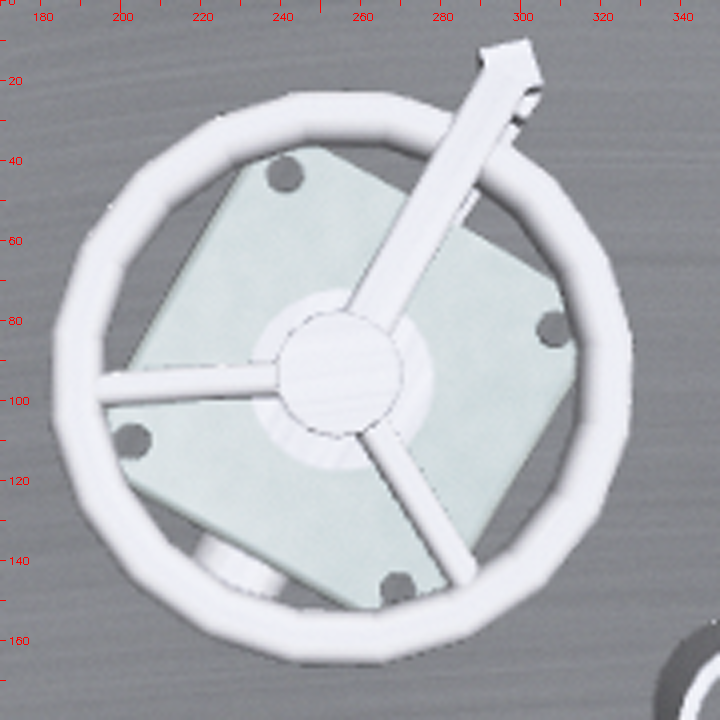

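Run:
```python
from h import *
import pickle
st,w=pickle.load(open("w14.pkl","rb"))
C=watz(w,st,255,93.2,.13); ang=lambda d:np.arctan2(d[1],d[0])
h=[watz(w,st,*p,.06) for p in((241.2,43.5),(308.5,82.3),(203,110),(269.5,147))]
g=np.mean([ang(h[0]-h[2]),ang(h[1]-h[3]),ang(h[1]-h[0])+np.pi/2,ang(h[3]-h[2])+np.pi/2]);print(g)
print('tip',ang(watz(w,st,302,10,.117)-C))
for b,o in (((197,97),2*np.pi/3-2*np.pi),((286.5,143),-2*np.pi/3)): print('bar',ang(watz(w,st,*b,.112)-C)-o)
```

```text
2.548092050518061
tip 2.587281900624559
bar 2.582791067852161
bar 2.5922736938364905
```

Run:
```python
from station import r
from h import *
s=r.snapshot("scene");cv2.imwrite("pics/s15.png",cv2.resize(s["image"],(800,600)))
t=r.snapshot("side");crop(t,200,120,340,250,5,"t15.png")
```

```text
(no output)
```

View pics/s15.png

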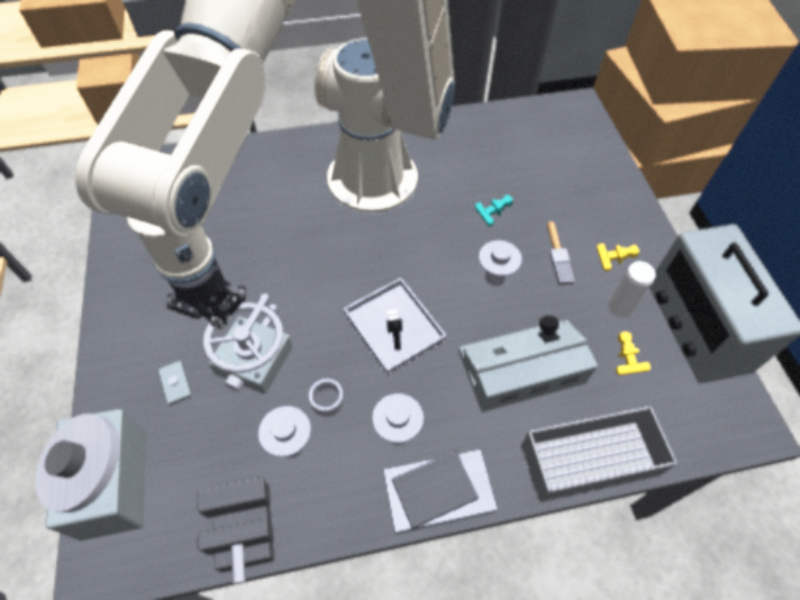

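View pics/t15.png

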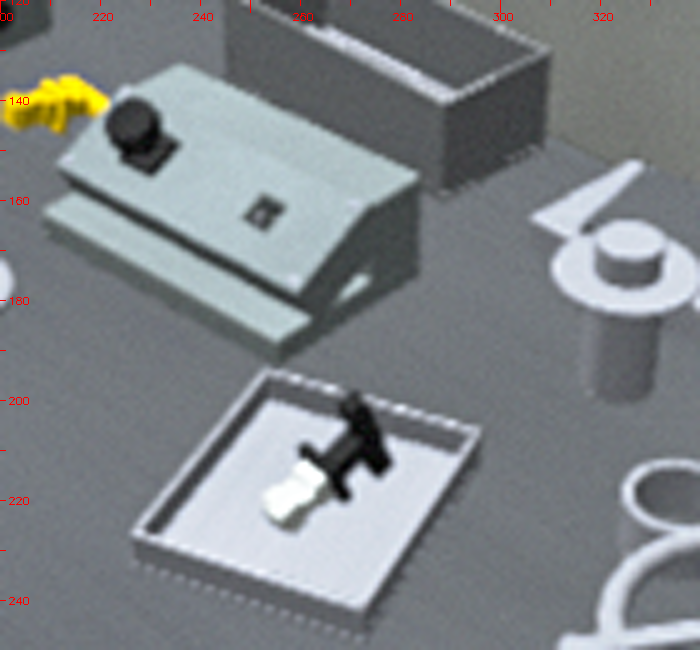

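Run:
```python
from station import r
from h import *
s=r.snapshot("scene");t=r.snapshot("side")
x,e=tri([ray(s,254,217),ray(t,273.5,207)]);print('bar',x,e)
v=R.from_euler('z',.378).inv().apply(x-[.484,-.0325,0]);print('in tray',v)
print(r.hand_in())
```

```text
bar [ 0.53162498 -0.03628018  0.03684271] [np.float64(0.00045414725019064144), np.float64(0.00045414725019072443)]
in tray [ 0.04286776 -0.0210899   0.03684271]
the job is handed in; nothing more can be done
None
```

The job is handed in, with about 19 s of the 61 s used; handing in gave no verdict, so what follows rests on my own checks.

**What I did:** I pulled the black T-handled plug straight out along its tilted axis and laid it in the tray. Then I pushed the wheel's pointer arm clockwise with the closed fingers, from about 2.56 rad, and gave it one small corrective push at the end.

**Last checks:**
- **Plug:** it lies released in the tray, resting on its stem and one end of the T bar. By triangulation the bar centre is about 37 mm above the bench, and 44 mm by geometry; the limit is 60 mm. It is about (43, -21) mm from the tray centre, inside the outline.
- **Wheel:** the wrist picture puts it at about 0.04 rad. The pointer tip and both other arms agree within 0.01 rad, and the limit is 0.1 rad. Before the corrective push it measured about 0.06 rad in the wrist picture, where the side and scene views alone had differed by up to 0.07 rad.
- **Everything else:** by eye, the round-headed plug is still seated and the loose objects are where they were. I did not measure their positions again. The arm was clear of everything, with the fingers about 0.19 m above the wheel rim.

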